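# Press a lino block under the hold-down spring of a carving jig

### The job

Seat the lino block in the carving jig: with the fingertips press down hard on the bare rear half of its top and, still pressing, slide it along the jig under the blue hold-down spring until its front edge is fully home against the end stop, then let go and leave it lying flat under the spring. Only press and slide the block, never lift it; do not touch the spring with the fingers, and leave the two cutters, the eraser and the ink tin where they are.

Things in the scene. Friction and masses are not known exactly. Their poses are not given: they have to be found in the camera images.
- jig: Fixed plywood board 320 x 130 mm with a straight channel along its x axis. Origin on the table top, on the channel's centre line; board from x -170 to +150 mm, rails at y +-42.5 to 56.5 mm with tops 28 mm above the table. End stop across the +x end: face at x +125, top at 32 mm. Black steel bridge across x 49 to 67 mm, 52 to 70 mm high. +x is the way to slide.
- bed: White slippery plastic plate on the channel floor, part of the fixed jig, from x -170 to +125 mm of the jig, 85 mm wide, its top 16 mm above the table. Its origin is the jig's origin. Friction with the block about 0.2.
- block: Loose printing block: wood with grey lino on top, 140 mm (x) x 80 mm (y) x 22 mm, 0.18 to 0.33 kg. Origin at the centre of its underside; its +x end leads. It starts on the bed between the rails (2.5 mm play each side), its top 38 mm above the table. Light and dark rings (62 mm wide) are drawn on its front half; the rear half (-x) is bare. Home: origin at jig x +55 mm.
- spring (a joint): Hinge of the hold-down spring in rad: 0 at rest, blade sloping down towards +x with its tip in the block's way; grows as the tip rises, about 0.12 when the tip lies on the block's top. The block's front edge meets the blade at jig x about 97 mm and lifts it by itself. The blade presses down with about 10 N; press the block's top with 15 to 20 N to drag it under, well below 10 N the tips slip.
- blade: Blue spring blade 58 mm long, 50 mm wide, with a rolled tip. Its origin is on the hinge line under the bridge, at jig x +60 mm, 52 mm above the table; at rest it slopes down at 0.345 rad to its tip at jig x about +115 mm, 31 mm above the table.
- cutter_a: Loose lino cutter with a dark red handle, 139 mm long, 22 mm wide, 20 mm high, lying on the table at the jig's +y side. Origin on its underside, 70 mm from the handle's end; x points to the blade.
- cutter_b: The same kind of cutter, 139 mm long, lying on the table at the jig's -y side. Origin on its underside, 70 mm from the handle's end; x points to the blade.
- eraser: Loose pink eraser 55 x 24 x 14 mm on the table beside the jig. Origin at the centre of its underside.
- ink_tin: Loose small black ink tin, 52 mm in diameter, 50 mm high, standing on the table beside the jig. Origin at the centre of its underside.
Mind the look-alikes: they are no part of the job. There is more than one size of the block; the one meant has the size given above.

How it is judged (in metres and radians):
On the way:
1. the block is slid under the spring, which it has raised, while the fingers press it hard onto the bed (6 N on the block, 18 N on the bed including the spring's share), still short of the stop (value of joint spring above 0.03 rad and x of block in the frame of jig below 0.05 m and contact force between the fingers and block above 6 N and contact force between block and bed above 18 N), for 0.05 s.
At the end, for the whole second after the job is handed in: The block lies flat on the bed with its front edge within 4 mm of the end stop, straight in the channel, the spring resting raised on its top, and at rest (x of block in the frame of jig above 0.051 m and z of block in the frame of jig between 0.013 and 0.019 m and angle between the x axis of block and the x axis of jig, either way round below 0.06 rad and angle between block's own z axis and vertical below 0.05 rad and value of joint spring above 0.06 rad and linear speed of block below 0.01 m/s); the robot touches nothing.
It fails at once if the block is lifted more than 10 mm off the bed or tipped (z of block in the frame of jig above 0.026 m or angle between block's own z axis and vertical above 0.2 rad).
It fails at once if the fingers push on the spring (contact force between the fingers and blade above 1 N).
It fails at once if a cutter, the eraser or the ink tin is moved by more than 15 mm (distance of any of cutter_a, cutter_b, eraser, ink_tin from where it was at the start of the episode above 0.015 m).
It also fails if it takes over 51 s, if anything falls off the work surface, if the arm or the gripper's body presses on something with over 40 N, if the wrist force passes 120 N, or if a joint passes its speed limit or range.

### The arm

A 6-joint arm with a two-finger parallel gripper is mounted at the origin on the work surface. World frame = base frame: x ahead of the robot, y to its left, z up, the work surface at z = 0. Lengths are in mm, angles in rad, forces in N, time in s.
With the tool pointing down it reaches from about 275 to 750 mm from the base axis. Payload 10.2 kg.
Tool frame: the origin (TCP) lies between the finger pads; the fingertips stand 17 mm ahead of it and the grasp point (between the pads) lies 2 mm behind it (tips_ahead is the distance from the TCP to the fingertips, in mm); z points along the fingers, y is the line along which they close (so a half turn about z gives the same grasp; the last joint's range is limited). The gripper opens to 85 mm and grips with 20 to 120 N. Pads are 22 mm wide; open, the fingers measure 114 mm over their backs; the gripper's body (76 mm by 85 mm) begins 54 mm behind the grasp point. The pads swing forward as they close: fully open they stand 13 mm farther back than shut.
Start: joints at [0.956, 0.313, 1.498, -0, 1.331, -0.223], TCP at [200.486, 485.218, 248.294] pointing down, gripper open.
Joint ranges: [-2.94, 2.94], [-0.97, 2.17], [0.19, 2.56], [-1.23, 4.37], [0.02, 3.11], [-2.88, 2.88]. Speed limits (rad/s): [2.39, 2.39, 3.01, 3.14, 3.14, 3.14].

### API

Orientations are given as a unit quaternion [w, x, y, z].
In Python, from rig import sense, capture, finish_job, boxes_of, tips_ahead gives the robot as it stands.
- The arm moves only by the tool drive_tool, never from a script. Its argument "commands" is text: rows parted by semicolons, each of 7 numbers parted by spaces: the shift along the world's x, y, z in units of 0.1 m (1.0 is 0.1 m), then the turn, a rotation vector about the world's x, y, z in units of pi/4 rad (1.0 is pi/4 rad), then the opening in per cent of the stroke, from 0 (shut) to 100 (fully open). A call has 1 to 20 rows; each row shifts and turns the commanded pose from where the row before left it; what a row does not reach is not made up. A row lasts 1/12 s, in which the tool goes at most 41.7 mm and 7.16 degrees, less where a joint would pass 70% of its speed; a pose out of reach is approached as far as the arm can. A call with a number of a shift or a turn outside -1 to 1 is refused whole. A call with a gripper value outside its range is refused whole. The fingers move at their own pace and stop on an object; "force" is the grip in N (left out, the last holds). Time passes only in rows, so rows that do not move let the fingers close. It gives the time, the measured TCP pose, the force, the opening and the grip force at its end, in the units of the state.
- sense(): the state, without advancing time (a new reading comes with each control period).
- capture(name): name is "scene" or "top" or "wrist"; returns a dict with "pixels" (400x640x3 uint8, blue, green, red), "fov_y" (degrees; the focal length in pixels is half the picture's height over the tangent of half this angle, whatever the lens; pixels are square), "cx", "cy" (the principal point, pixels), "position" and "attitude" of the camera in the world; the wrist camera has in their place "tool_from_camera" (4x4, takes a point from camera to tool coordinates, whose origin is the TCP and whose axes are the flange's). Camera axes: x right, y down, z forward; pixel columns grow to the right and rows downward; lengths in mm; the calibration is good to about 2 mm. A picture is of the moment at which its call begins: read the wrist's pose just before it. There is no depth.
- finish_job(): hands the job in; it is judged then, once.
Trained networks look in a picture, given as the dict that the camera call returned (one of the last four; its "shot" number tells which), for a name from the list of things; names that differ only in an ending like _2 or _b are one class to them, and where a whole thing is asked for, a point or a joint stands for the part that bears it (a point fixed in the world has none). Each returns a list of dicts, best first, with "confidence" (0 to 1); they miss things now and then, are a little off and sometimes report something else, mostly with a low value. They report only what shows in the picture. A call takes as long as a camera call. They do not tell look-alikes from the thing itself.
- boxes_of(picture, name): "position" ([column, row] in pixels, amid what is visible of it).
The state is a dict: "time_s": time; "joints": joint angles; "dq": joint speeds; "tau": joint torques, N m; "eef_pos": TCP position; "ee_rot": TCP orientation; "force": force on the tool from outside, world axes, zero at the start; "wrist_torque": the same for the moment, N m; "grip_width": opening from 0.0 (shut) to 1.0 (fully open); "grip_force": force on a finger pad.
Only numpy, scipy, OpenCV 4.12 (cv2) and the standard library are available. Lean on these libraries where they do the work, as an engineer would, in place of code of your own. Each camera call takes 0.05 s, during which the arm holds its last target. There are 200 camera calls.

## Working session

There is one attempt and no reset: what is moved stays moved. The work goes in short steps, Python scripts to look and compute and a tool call to move; the robot and the scene stay as the last step left them, time stands still between calls to the robot, and variables do not carry over. Pictures are saved under pics/ and viewed, at most 10 in all, crops included, and the job is handed in when it is done.

Besides the shell and the picture viewer there is one more tool, called after "Emit:" as a command line: name --argument value ..., lists and objects as JSON in quotes. drive_tool: Moves the arm, as the interface text tells. Shifts and turns lie within -1 to 1; 1 stands for 0.1 m of shift or pi/4 rad of turn. Its arguments: {"type":"object","properties":{"commands":{"type":"string"},"force":{"type":"number"}},"required":["commands"]}

```bash
mkdir -p pics; ls; cat > h.py <<'E'
import numpy as np,cv2
from rig import *
from scipy.spatial.transform import Rotation as R
def cam(p):
    f=p["pixels"].shape[0]/2/np.tan(np.radians(p["fov_y"])/2)
    a=np.array(p["attitude"]); M=a if a.shape==(3,3) else R.from_quat(a[[1,2,3,0]]).as_matrix()
    return f,M,np.array(p["position"])
def ray(p,uv,z):
    f,M,o=cam(p); d=M@np.array([(uv[0]-p["cx"])/f,(uv[1]-p["cy"])/f,1]); return o+d*(z-o[2])/d[2]
def proj(p,X):
    f,M,o=cam(p); c=M.T@(np.array(X)-o); return [p["cx"]+f*c[0]/c[2],p["cy"]+f*c[1]/c[2]]
E
python3 - <<'E'
from h import *
print(sense())
for n,zs in(("top",1),("scene",1)):
    p=capture(n); cv2.imwrite(f"pics/{n}1.png",p["pixels"]); print(n,{k:v for k,v in p.items() if k!="pixels"})
    for o,z in(("block",38),("blade",42),("jig",20),("cutter_a",15),("eraser",14),("ink_tin",50)):
        for b in boxes_of(p,o): print(o,np.round(b["position"]),round(b["confidence"],2),ray(p,b["position"],z).round())
E
```

```text
pics
{'time_s': 0.0, 'joints': array([ 9.55598799e-01,  3.13435995e-01,  1.49842389e+00, -9.20709049e-06,
        1.33101037e+00, -2.23398625e-01]), 'dq': array([ 0.00152981,  0.00058571, -0.0002995 ,  0.0016452 ,  0.0008746 ,
       -0.00088498]), 'tau': array([-1.67824113e-03, -4.12241542e+01, -2.59744263e+01, -2.41333410e-04,
        4.12415306e-03,  1.50354174e-05]), 'eef_pos': array([200.346057  , 485.01602263, 247.74719877]), 'ee_rot': array([-2.55984616e-04,  1.94647747e-01,  9.80873002e-01, -5.85285409e-04]), 'force': array([-0.16454405,  0.52251813,  0.18665045]), 'wrist_torque': array([ 0.00424853, -0.00384018,  0.00490562]), 'grip_force': 0.0, 'grip_width': 0.9975971899560642}
top {'fov_y': 42.91697743133254, 'cx': 325.13030654573936, 'cy': 200.47879886983105, 'position': array([ 521.20562522,   21.29962497, 1197.55832598]), 'attitude': array([ 0.03760151, -0.69682615,  0.71611222, -0.0142385 ]), 'shot': 1}
block [477. 226.] 0.64 [ 540. -283.   38.]
block [239. 284.] 0.62 [421. 260.  38.]
block [324. 245.] 0.56 [507.  64.  38.]
blade [344. 174.] 0.69 [665.  13.  42.]
jig [
[... 191 characters left out ...]
. 127.  50.]
scene {'fov_y': 49.69389966886643, 'cx': 318.4584948199335, 'cy': 196.99386324208427, 'position': array([ 918.31459749, -356.38384723,  726.50462313]), 'attitude': array([-0.31771258,  0.88791359,  0.31373535, -0.11062684]), 'shot': 2}
block [294. 193.] 0.93 [519.  60.  38.]
block [321. 132.] 0.93 [446. 242.  38.]
block [172. 327.] 0.82 [ 552. -285.   38.]
blade [333. 239.] 0.63 [654.  18.  42.]
jig [332. 237.] 0.72 [641.  32.  20.]
jig [322. 232.] 0.59 [619.  29.  20.]
cutter_a [360. 185.] 0.76 [603. 182.  15.]
cutter_a [247. 246.] 0.63 [523. -84.  15.]
eraser [335. 242.] 0.69 [650.  31.  14.]
eraser [281. 298.] 0.64 [ 649. -126.   14.]
ink_tin [399. 228.] 0.57 [740. 113.  50.]
```

```bash
python3 - <<'E'
import cv2
a=cv2.imread("pics/top1.png")[90:350,190:530]; cv2.imwrite("pics/top1c.png",cv2.resize(a,None,fx=2.3,fy=2.3,interpolation=cv2.INTER_CUBIC))
E
```

```text
(no output)
```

View pics/top1c.png

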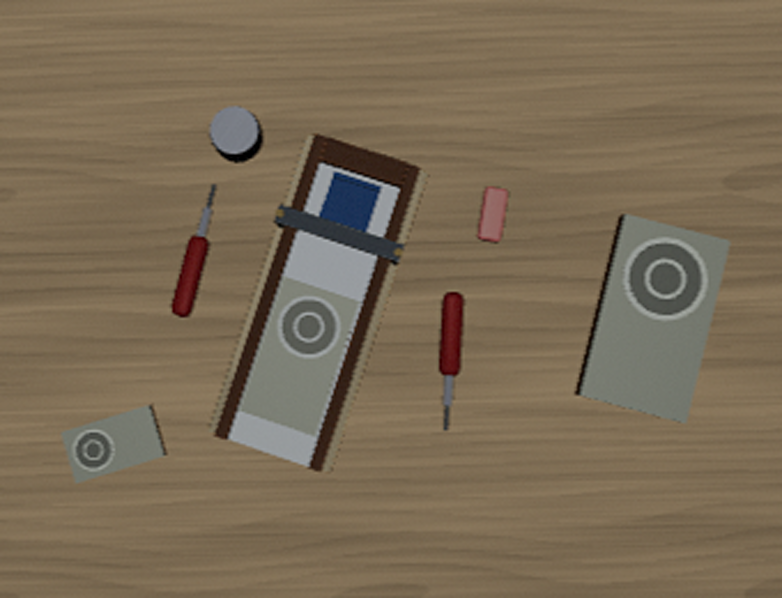

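View pics/scene1.png

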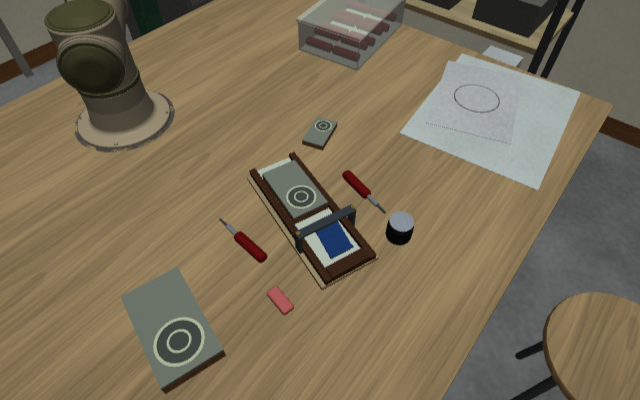

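The three block-like things in the top picture are (324,245) in the jig channel, (239,284) small on the table and (477,226) large on the table. The one in the channel fits, since it sits on the bed with the blue blade ahead of it. I'll check its size and fit the jig pose from the corners, then overlay the fit.

```bash
cat >> h.py <<'E'
def J(pose,P):
    x,y,t=pose; c,s=np.cos(t),np.sin(t); P=np.array(P,float); return np.array([x+c*P[0]-s*P[1],y+s*P[0]+c*P[1],P[2]])
E
python3 - <<'E'
from h import *
from scipy.optimize import least_squares
p=capture("top")
C=lambda x,y:(190+x/2.3,90+y/2.3)
bl=[C(290,275),C(363,302),C(318,437),C(243,411)]  # FL FR RR RL
W=[ray(p,c,38) for c in bl]; print(np.round(W,1)); print([np.linalg.norm(W[i]-W[(i+1)%4]).round() for i in range(4)])
# jig: bed rear corners(z16), stop outer corner, bridge
fx=[((-170,42.5,28),C(230,437)),((-170,-42.5,28),C(310,470)),((-170,56.5,28),C(214,434)),((-170,-56.5,28),C(322,471)),((150,56.5,32),C(315,135)),((150,-56.5,32),C(420,169)),((125,42.5,32),C(320,163)),((125,-42.5,32),C(401,187))]
r=least_squares(lambda q:np.ravel([np.subtract(proj(p,J(q,P)),c) for P,c in fx]),[600,35,-.2],loss="soft_l1",x_scale=[10,10,.1])
q=r.x; print("jig",q,np.round(r.fun,1))
S=least_squares(lambda b:np.ravel([np.subtract(proj(p,J((b[0],b[1],b[2]),P)),c) for P,c in zip([(70,40,38),(70,-40,38),(-70,-40,38),(-70,40,38)],bl)]),[507,64,-.2],x_scale=[10,10,.1])
b=S.x; print("block",b,np.round(S.fun,1)); c,s=np.cos(q[2]),np.sin(q[2]); d=b[:2]-q[:2]; print("block in jig",c*d[0]+s*d[1],-s*d[0]+c*d[1],b[2]-q[2])
im=cv2.resize(p["pixels"][90:350,190:530],None,fx=3,fy=3)
def poly(Q,col): 
    cv2.polylines(im,[np.int32([[ (u-190)*3,(v-90)*3] for u,v in Q])],True,col,1)
poly([proj(p,J(b,P)) for P in [(70,40,38),(70,-40,38),(-70,-40,38),(-70,40,38)]],(0,0,255))
for h,x0,x1,z in((56.5,-170,150,28),(42.5,-170,125,28),):
    poly([proj(p,J(q,P)) for P in [(x1,h,z),(x1,-h,z),(x0,-h,z),(x0,h,z)]],(0,255,0))
poly([proj(p,J(q,P)) for P in [(67,60,70),(67,-60,70),(49,-60,70),(49,60,70)]],(255,0,255))
cv2.imwrite("pics/fit.png",im[100:700,100:700])
E
```

```text
[[586.7  79.7  38. ]
 [558.    8.1  38. ]
 [426.6  56.2  38. ]
 [453.7 129.5  38. ]]
[np.float64(77.0), np.float64(140.0), np.float64(78.0), np.float64(142.0)]
jig [ 5.69102901e+02  4.88728803e+01 -3.44422550e-01] [-1.   2.  -0.5 -0.5  0.2  1.3  0.2  1.  -0.  -0.8  0.9 -0.7  0.2 -1.
  0.  -0.1]
block [ 5.06245671e+02  6.83770012e+01 -3.57497496e-01] [-0.7  0.4  0.7  0.   0.3 -0.  -0.4 -0.4]
block in jig -65.75129111883395 -2.8652895269238954 -0.0130749457844766
```

View pics/fit.png

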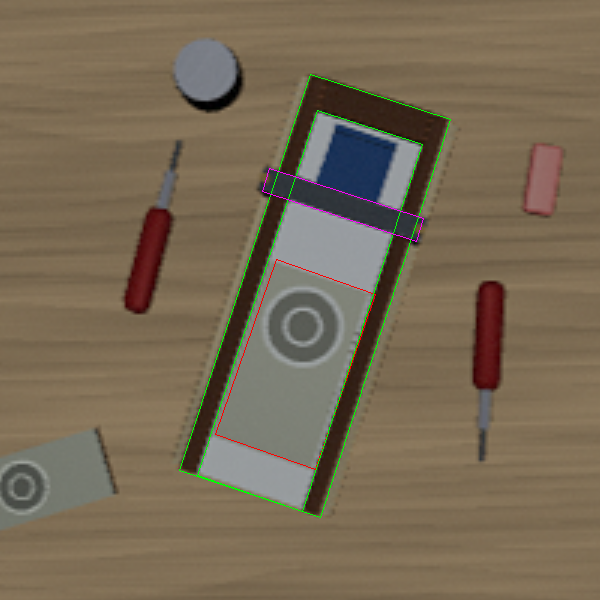

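Block top measures about 140 x 78 mm, so it is the right one. The fit overlay matches the picture. Next I move above the bare rear half with the fingers shut.

Emit:
drive_tool --commands "0.1 -0.15 0 0 0 0.06 0; 0.2 -0.29 0 0 0 0 0; 0.2 -0.29 0 0 0 0 0; 0.2 -0.29 0 0 0 0 0; 0.2 -0.29 0 0 0 0 0; 0.2 -0.29 0 0 0 0 0; 0.2 -0.29 0 0 0 0 0; 0.2 -0.29 0 0 0 0 0; 0.2 -0.29 0 0 0 0 0; 0.2 -0.29 0 0 0 0 0; 0.2 -0.29 0 0 0 0 0; 0.2 -0.29 0 0 0 0 0; 0.2 -0.29 0 0 0 0 0; 0.2 -0.29 -0.2 0 0 0 0; 0.04 -0.1 -0.3 0 0 0 0; 0 0 -0.3 0 0 0 0; 0 0 -0.3 0 0 0 0; 0 0 0 0 0 0 0; 0 0 0 0 0 0 0"

```text
time_s: 2.33
eef_pos: [474.2, 83.2, 138.3]
ee_rot: [-0.001, 0.171, 0.985, -0.0]
force: [0.1, 0.4, 0.5]
grip_width: -0.001
grip_force: 0.0
```

```bash
python3 - <<'E'
from h import *
import rig
print(tips_ahead() if callable(tips_ahead) else tips_ahead)
s=sense(); print(s["eef_pos"],s["ee_rot"],s["force"],s["time_s"],s["grip_width"])
p=capture("wrist"); cv2.imwrite("pics/w1.png",p["pixels"])
E
```

```text
17.0
[474.2397036   83.23862891 138.2576049 ] [-1.00417006e-03  1.71487399e-01  9.85185797e-01 -9.62879614e-05] [0.08133792 0.35712312 0.53101491] 2.3333 -0.0010752379201800707
```

View pics/w1.png

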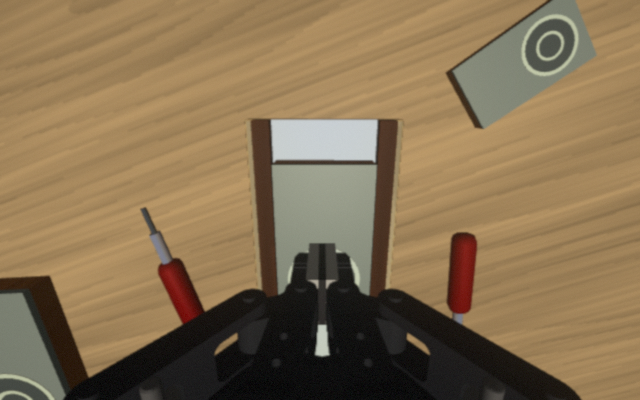

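The wrist picture shows the shut tips at (322,250), centred over the block between the rails. The block's rear edge is at row 162. I descend to just above the top.

Emit:
drive_tool --commands "0 0 -0.3 0 0 0 0; 0 0 -0.3 0 0 0 0; 0 0 -0.16 0 0 0 0; 0 0 -0.04 0 0 0 0; 0 0 -0.02 0 0 0 0; 0 0 0 0 0 0 0; 0 0 0 0 0 0 0"

```text
time_s: 2.97
eef_pos: [475.5, 83.2, 58.0]
ee_rot: [0.002, 0.171, 0.985, 0.0]
force: [0.2, 0.6, 0.1]
grip_width: 0.0
grip_force: 0.0
```

Emit:
drive_tool --commands "0 0 -0.02 0 0 0 0; 0 0 -0.02 0 0 0 0; 0 0 0 0 0 0 0; 0 0 0 0 0 0 0; 0 0 0 0 0 0 0"

```text
time_s: 3.38
eef_pos: [475.9, 83.2, 55.0]
ee_rot: [0.002, 0.171, 0.985, 0.0]
force: [-5.3, 0.0, 24.9]
grip_width: 0.0
grip_force: 11.8
```

Emit:
drive_tool --commands "0.03 -0.01 -0.003 0 0 0 0; 0.03 -0.01 0 0 0 0 0; 0.03 -0.01 0 0 0 0 0; 0.03 -0.012 0 0 0 0 0; 0 0 0 0 0 0 0"

```text
time_s: 3.8
eef_pos: [488.6, 79.0, 54.9]
ee_rot: [0.003, 0.171, 0.985, 0.0]
force: [-3.7, 0.6, 24.6]
grip_width: 0.003
grip_force: 11.8
```

```bash
cat > where.py <<'E'
from h import *
# block position along jig from rear edge: brightness along the channel centre line in the top view
p=capture("top"); q=(569.1,48.9,-.3444); g=cv2.cvtColor(p["pixels"],cv2.COLOR_BGR2GRAY).astype(np.float32)
xs=np.arange(-168,60,2.)
def prof(y):
    m=np.float32([proj(p,J(q,(x,y,38))) for x in xs]); return cv2.remap(g,m[:,0].copy(),m[:,1].copy(),1).ravel()
for y in(-28,28):
    v=prof(y); d=np.abs(np.diff(v)); i=np.argsort(-d)[:4]; print(y,[(xs[k]+1,int(d[k])) for k in sorted(i)])
print(sense()["eef_pos"].round(1),sense()["force"].round(1),sense()["time_s"])
E
python3 where.py
```

```text
-28 [(np.float64(-149.0), 46), (np.float64(-147.0), 35), (np.float64(-31.0), 63), (np.float64(51.0), 69)]
28 [(np.float64(-163.0), 57), (np.float64(-51.0), 32), (np.float64(51.0), 50), (np.float64(53.0), 54)]
[488.6  79.   55. ] [-2.5  1.5 23.9] 3.85
```

Emit:
drive_tool --commands "0.06 -0.02 0 0 0 0 0; 0.06 -0.022 0 0 0 0 0; 0.06 -0.022 0 0 0 0 0; 0.06 -0.022 0 0 0 0 0; 0.06 -0.022 0 0 0 0 0; 0.06 -0.022 0 0 0 0 0; 0.06 -0.022 0 0 0 0 0; 0.06 -0.022 0 0 0 0 0; 0.06 -0.022 0 0 0 0 0; 0.06 -0.022 0 0 0 0 0; 0 0 0 0 0 0 0"

```text
time_s: 4.77
eef_pos: [549.1, 56.9, 55.0]
ee_rot: [0.003, 0.172, 0.985, 0.0]
force: [1.6, -1.9, 16.4]
grip_width: 0.0
grip_force: 8.2
```

```bash
python3 where.py; python3 - <<'E'
from h import *
p=capture("scene"); cv2.imwrite("pics/s2.png",cv2.resize(p["pixels"][120:320,200:440],None,fx=3,fy=3))
E
```

```text
-28 [(np.float64(-107.0), 29), (np.float64(-73.0), 25), (np.float64(-67.0), 53), (np.float64(51.0), 28)]
28 [(np.float64(-87.0), 46), (np.float64(-81.0), 58), (np.float64(-79.0), 47), (np.float64(53.0), 34)]
[549.1  56.8  55. ] [ 1.6  0.6 15.8] 4.8167
```

View pics/s2.png

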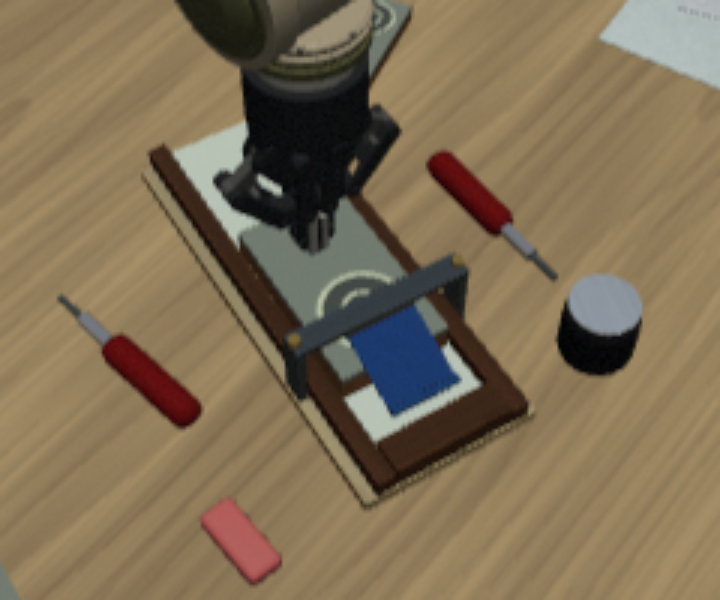

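The scene picture shows the tips at (318,240) on the block's rear half. Its front has passed under the bridge and is just short of the blade at about (355,375). Force has dropped to 16 N, so I press a little more and continue.

Emit:
drive_tool --commands "0 0 -0.006 0 0 0 0; 0.02 -0.007 0 0 0 0 0; 0.02 -0.007 0 0 0 0 0; 0.02 -0.007 -0.002 0 0 0 0; 0.02 -0.007 0 0 0 0 0; 0.02 -0.007 0 0 0 0 0; 0.02 -0.007 0 0 0 0 0"

```text
time_s: 5.45
eef_pos: [560.3, 53.2, 55.0]
ee_rot: [0.003, 0.171, 0.985, 0.0]
force: [-6.2, 1.3, 26.8]
grip_width: -0.003
grip_force: 13.0
```

Pressing with 27 N. Next I go under the blade, about 20 mm.

Emit:
drive_tool --commands "0.02 -0.007 0 0 0 0 0; 0.02 -0.007 0 0 0 0 0; 0.02 -0.007 0 0 0 0 0; 0.02 -0.007 0 0 0 0 0; 0.02 -0.007 0 0 0 0 0; 0.02 -0.007 0 0 0 0 0; 0.02 -0.007 0 0 0 0 0; 0.02 -0.007 0 0 0 0 0; 0 0 0 0 0 0 0"

```text
time_s: 6.2
eef_pos: [575.1, 48.1, 54.9]
ee_rot: [0.001, 0.171, 0.985, 0.0]
force: [-11.9, 3.7, 29.9]
grip_width: 0.001
grip_force: 15.1
```

```bash
python3 - <<'E'
from h import *
s=sense();q=(569.1,48.9,-.3444);d=s["eef_pos"][:2]-q[:2];print("tip jig",d[0]*.9413-d[1]*.3376,d[0]*.3376+d[1]*.9413,s["force"])
p=capture("scene"); cv2.imwrite("pics/s3.png",cv2.resize(p["pixels"][160:300,260:400],None,fx=4,fy=4))
E
```

```text
tip jig 5.883201479152199 1.243174358785715 [-11.91694675   3.69684428  29.88817187]
```

View pics/s3.png

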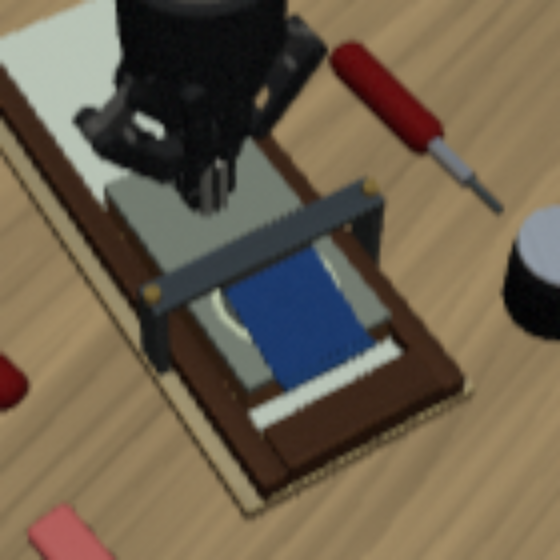

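The block's front edge, around (330,350), is under the blade, with about 15 mm of white bed left before the stop. I continue to the stop.

Emit:
drive_tool --commands "0.015 -0.005 0 0 0 0 0; 0.015 -0.005 0 0 0 0 0; 0.015 -0.005 0 0 0 0 0; 0.015 -0.006 0 0 0 0 0; 0.015 -0.005 0 0 0 0 0; 0.015 -0.005 0 0 0 0 0; 0.015 -0.005 0 0 0 0 0; 0.015 -0.006 0 0 0 0 0; 0 0 0 0 0 0 0"

```text
time_s: 7.0
eef_pos: [587.4, 43.8, 54.9]
ee_rot: [0.001, 0.171, 0.985, 0.0]
force: [-10.0, 2.7, 26.9]
grip_width: 0.001
grip_force: 13.7
```

Emit:
drive_tool --commands "0.01 -0.0035 0 0 0 0 0; 0.01 -0.0035 0 0 0 0 0; 0.01 -0.0035 0 0 0 0 0; 0.01 -0.0035 0 0 0 0 0; 0 0 0 0 0 0 0"

```text
time_s: 7.42
eef_pos: [591.1, 42.5, 55.0]
ee_rot: [0.001, 0.171, 0.985, 0.0]
force: [-11.4, 4.5, 28.1]
grip_width: 0.001
grip_force: 14.2
```

```bash
python3 - <<'E'
from h import *
p=capture("scene"); cv2.imwrite("pics/s4.png",cv2.resize(p["pixels"][180:300,280:400],None,fx=5,fy=5))
E
```

```text
(no output)
```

View pics/s4.png

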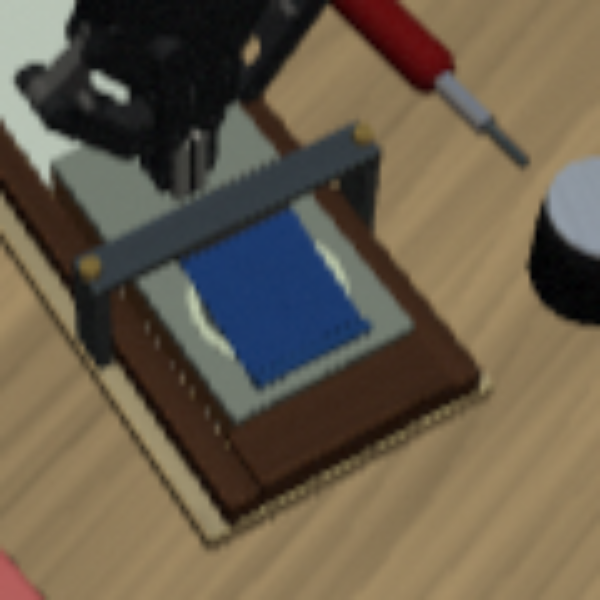

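The picture shows no bed left between the block's front edge (235-410, 420-325) and the stop. I push on until the force shows contact.

Emit:
drive_tool --commands "0.01 -0.0035 0 0 0 0 0; 0.01 -0.0035 0 0 0 0 0; 0 0 0 0 0 0 0"

```text
time_s: 7.72
eef_pos: [591.3, 42.5, 54.9]
ee_rot: [-0.002, 0.171, 0.985, 0.001]
force: [-21.6, 6.9, 35.7]
grip_width: -0.001
grip_force: 18.0
```

The TCP has stopped and the horizontal force doubled to 22 N, so the block is against the stop. I relax the push slightly and lift straight up.

Emit:
drive_tool --commands "-0.008 0.003 0.01 0 0 0 0; 0 0 0.01 0 0 0 0; 0 0 0.05 0 0 0 0; -0.1 0.035 0.2 0 0 0 0; -0.3 0.1 0.25 0 0 0 0; -0.35 0.12 0.2 0 0 0 0; -0.35 0.12 0.2 0 0 0 0; -0.35 0.12 0.2 0 0 0 0; -0.35 0.12 0.1 0 0 0 0; 0 0 0 0 0 0 0; 0 0 0 0 0 0 0"

```text
time_s: 8.63
eef_pos: [412.3, 103.0, 173.9]
ee_rot: [0.002, 0.171, 0.985, 0.0]
force: [0.5, -0.6, 0.1]
grip_width: 0.001
grip_force: 0.0
```

```bash
python3 - <<'E'
from h import *
p=capture("top"); q=(569.1,48.9,-.3444); im=cv2.resize(p["pixels"][130:310,260:420],None,fx=3.3,fy=3.3)
for (x0,x1,h,z,c) in((-15,125,40,38,(0,0,255)),):
    cv2.polylines(im,[np.int32([[(u-260)*3.3,(v-130)*3.3] for u,v in [proj(p,J(q,P)) for P in [(x1,h,z),(x1,-h,z),(x0,-h,z),(x0,h,z)]]])],True,c,1)
s=capture("scene"); b=cv2.resize(s["pixels"][180:300,280:360],None,fx=4.95,fy=4.95)
cv2.imwrite("pics/end.png",cv2.resize(np.hstack([im,b[:im.shape[0]]]) if b.shape[0]>=im.shape[0] else im,None,fx=.85,fy=.85))
E
```

```text
(no output)
```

View pics/end.png

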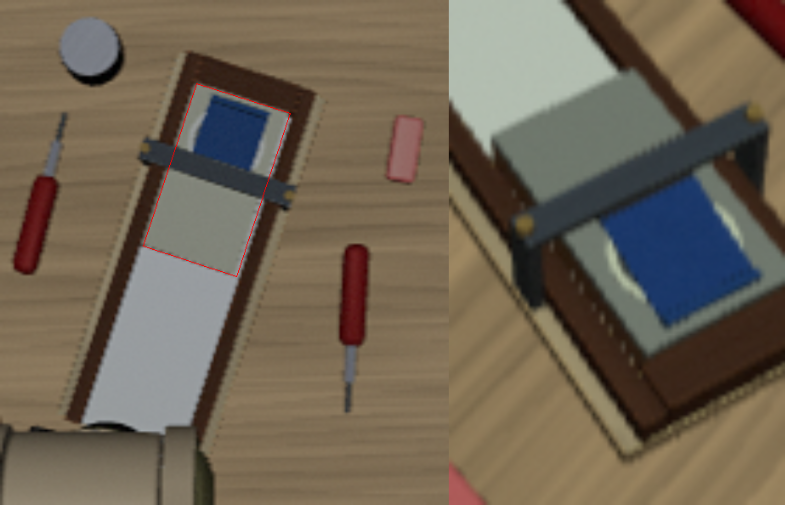

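The block matches the home outline, with its rear edge at about (190,260), and it lies flat under the raised blade. The other things have not moved. Handing in.

```bash
python3 -c "
from rig import *
print(finish_job())"
```

```text
the job is handed in; nothing more can be done
None
```

The block was slid home against the end stop and left lying flat under the raised spring, and the job is handed in; no verdict came back.

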